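# Pin up a knife hinge on the jamb jig

## Task

Lay the loose brass hinge leaf flat on the hinge jig, its strap on the pale door rail in one straight line with the leaf already screwed to the dark jamb block and its eye on top of that leaf's eye so that the two holes line up, and let go of it. Then take the taper drift out of its wooden block, dip its tip into the little steel oil cup down to the felt pad, and push it upright down through both eyes until its brass collar sits on the loose leaf. Finish while still gripping the drift and pressing it down, so that it holds the two leaves in line for the screws; do not upset the cup or disturb the other things on the bench.

Things in the scene. Friction and masses are not known exactly. Their poses are not given: they have to be found in the camera images.
- jig: Fixed hinge jig: red-brown base 130 (x) by 160 (y) by 22 mm high, origin at its underside's centre, z up. On it two wooden blocks, each 46 by 62 mm, tops 52 mm above the bench: dark jamb block at y 16 to 78 mm, paler door rail at y -78 to -16 mm, marked with lines for the strap. A brass leaf is let in flush in the jamb's top along y; its eye stands over the gap.
- jig_eye (a point): Centre of the 8.5 mm through hole in the fixed leaf's round eye (22 mm across, 6 mm thick), at its top face: 52 mm straight above the jig's origin. Free air for 24 mm below the eye. Axes as the jig's.
- leaf: Loose brass hinge leaf lying flat on the bench: a strap 18 mm wide and 6 mm thick with a round eye 22 mm across at one end, 79 mm long over all, about 60 g. Origin on the underside at mid length (a good place to grip it, across the strap); its y axis runs along the strap towards the eye, z up. Laid rightly, its axes are parallel to the jig's, x and y each pointing the same way.
- leaf_eye (a point): Centre of the 8.5 mm through hole in the loose leaf's eye, on its underside, 29 mm from the leaf's origin along its +y. It belongs exactly on jig_eye.
- leaf_tail (a point): Square end of the loose leaf's strap, on its underside, 39 mm from the leaf's origin along -y; laid rightly it lies on the door rail, 68 mm from jig_eye.
- drift: Taper drift, upright in the middle bore of its block at the start, about 60 g, 92 mm long. Origin at its tip, z up towards the handle. From the tip up: steel taper 3 mm thick growing to 7 mm over 14 mm, steel shank 7 mm thick up to 30 mm, brass collar 16 mm across from 30 to 35 mm, round pale wooden handle 14 mm across from 35 to 92 mm.
- drift_tip (a point): The drift's tip, same point as its origin.
- drift_shoulder (a point): Underside of the drift's brass collar, on its axis, 30 mm above the tip; it comes to rest 58 mm above the bench when the drift is fully home in the jig.
- drift_grip (a point): Middle of the drift's handle, 63 mm above the tip: a good place to grip it.
- drift_block: Wooden tool block, fixed, 46 mm in x, 80 mm in y, 40 mm high, origin at the centre of its underside, with three 9 mm bores 34 mm deep along its y; the drift stands in the middle one with its collar on the block's top. The other two are empty.
- oil_cup: Small heavy steel cup (350 g), loose, 34 mm high, 45 mm across the rim, open at the top, inside 34 mm across. Origin at the centre of its underside, z up.
- oil_cup_pad (a point): Centre of the top of the oily brown hard-felt pad in the bottom of the cup, 10 mm above the bench, 24 mm below the rim. The pad is firm.
- pliers_round: Bystander: blue pliers lying flat, 53 x 142 x 12 mm.
- dark_rock: Bystander: black rock, 59 x 75 x 44 mm.
- scissors: Bystander: scissors with red handles lying flat, 65 x 175 x 9 mm.
- loupe: Bystander: small black loupe, 33 x 50 x 17 mm.
- findings_tin: Bystander: round tin with its lid on, 64 mm across, 22 mm high.
- brass_gauge: Bystander: brass sliding gauge lying flat, 40 x 110 x 6 mm.

How it is judged:
On the way, in this order (a step that is already met when the one before it is completed fails the run):
1. the loose leaf lies flat on the jig, strap on the door rail, in line with the fixed leaf within 0.15 rad, its eye within 5 mm of the fixed eye, and is let go (horizontal distance between leaf_eye and jig_eye below 0.005 m and z of leaf_eye in the frame of jig below 0.0545 m and angle between leaf's own z axis and vertical below 0.06 rad and angle between the y axis of leaf and the y axis of jig, either way round below 0.15 rad and y of leaf_tail in the frame of jig below -0.05 m and contact force between the fingers and leaf below 0.05 N), for 0.3 s.
2. the drift, held in the fingers, has its tip in the oil cup, within 4 mm of the felt pad (horizontal distance between drift_tip and oil_cup_pad below 0.016 m and z of drift_tip in the frame of oil_cup below 0.014 m and contact force between the fingers and drift above 1 N), for 0.1 s.
At the end, for the whole second after the job is handed in: The leaf lies flat on the rail, in line with the fixed leaf within 0.15 rad, eyes within 2.5 mm; the drift is upright (0.1 rad) through both eyes, its collar within 2.5 mm of the leaf, gripped by the fingers (over 2 N) and pressed on the leaf (over 1.5 N); the cup stands upright (horizontal distance between leaf_eye and jig_eye below 0.0025 m and z of leaf_eye in the frame of jig below 0.054 m and angle between leaf's own z axis and vertical below 0.06 rad and angle between the y axis of leaf and the y axis of jig, either way round below 0.15 rad and y of leaf_tail in the frame of jig below -0.05 m and horizontal distance between drift_shoulder and jig_eye below 0.003 m and z of drift_shoulder in the frame of jig below 0.0605 m and angle between each of drift, oil_cup's own z axis and vertical below 0.1 rad and contact force between the fingers and drift above 2 N and contact force between drift and leaf above 1.5 N); the arm keeps its last pose, push and grip.
It fails at once if the oil cup is tipped or shoved more than 3 cm (angle between oil_cup's own z axis and vertical above 0.3 rad or distance of oil_cup from where it was at the start of the episode above 0.03 m).
It fails at once if a bystander is shoved more than 3 cm (distance of any of pliers_round, dark_rock, scissors, loupe, findings_tin, brass_gauge from where it was at the start of the episode above 0.03 m).
It also fails if it takes over 54 s, if anything falls off the work surface, if the arm or the gripper's body presses on something with over 40 N, if the wrist force passes 120 N, or if a joint passes its speed limit or range.

## Robot

A 6-joint arm with a two-finger parallel gripper is mounted at the origin on a cart in front of the work surface, level with it; the furniture and walls round the work are solid. World frame = base frame: x ahead of the robot, y to its left, z up, the work surface at z = 0. Lengths are in m, angles in rad, forces in N, time in s.
With the tool pointing down it reaches from about 0.25 to 0.775 m from the base axis. Payload 4 kg.
Tool frame: the origin (TCP) lies midway between the tips of the shut fingers; the grasp point (between the pads) lies 19 mm behind it (bot.tcp_to_grasp is the distance from the TCP to the grasp point, in m); z points along the fingers, y is the line along which they close (so a half turn about z gives the same grasp; the last joint's range is limited). The gripper opens to 85 mm and grips with 20 to 120 N. Pads are 22 mm wide; open, the fingers measure 114 mm over their backs; the gripper's body (76 mm by 85 mm) begins 54 mm behind the grasp point. The pads swing forward as they close: fully open they stand 13 mm farther back than shut.
Start: joints at [1.168, 0.087, 1.371, -0, 1.684, -0.103], TCP at [0.162, 0.525, 0.231] pointing down, gripper open.
Joint ranges: [-3.1, 3.1], [-0.76, 2.03], [0.27, 2.55], [-1.08, 4.22], [0.17, 2.65], [-2.57, 2.57]. Speed limits (rad/s): [2.79, 2.79, 3.14, 3.14, 3.14, 3.14].

## Interface

Orientations are given as a unit quaternion [x, y, z, w].
In Python, from station import readout, optics, ticket, bot gives the robot as it stands.
- The arm moves only by the tool send_rows, never from a script. Its argument "commands" is a list that holds one entry, the list of rows, each a list of 7 numbers: the opening, from -1 (shut) to 1 (fully open), then the shift along the tool's x, y, z each as a share of 100 mm, from -1 to 1, then the turn, a rotation vector about the tool's x, y, z each as a share of 90 degrees, from -1 to 1. A call has 1 to 5 rows; each row is the pose to reach, as a shift and turn from the pose commanded when the call began, along the tool's axes at that moment; what a row does not reach only later rows make up. A row lasts 1/8 s, in which the tool goes at most 62.5 mm and 10.7 degrees, less where a joint would pass 70% of its speed; a pose out of reach is approached as far as the arm can. A call with a number of a shift or a turn outside -1 to 1 is refused whole. A call with a gripper value outside its range is refused whole. The fingers move at their own pace and stop on an object; "newtons" is the grip in N (left out, the last holds). Time passes only in rows, so rows that repeat a pose let the fingers close. It gives the time, the measured TCP pose, the force, the opening and the grip force at its end, in the units of the state.
- readout.sense(): the state, without advancing time (a new reading comes with each control period).
- optics.camera(name): name is "side" or "top" or "wrist"; returns a dict with "frame" (400x640x3 uint8, red, green, blue), "depth" (400x640 float32, m along the optical axis (not along the pixel's ray), 0 where there is no reading), "K" (3x3 intrinsics, pixels), "D" ([k1, k2, p1, p2, k3] as OpenCV has them; the pictures are not rectified), "origin" and "rotation" of the camera in the world. Camera axes: x right, y down, z forward; pixel columns grow to the right and rows downward; lengths in m; the calibration is good to about 2 mm. A picture is of the moment at which its call begins.
- ticket.finish_job(): hands the job in; it is judged then, once.
The state is a dict: "clock": time; "joint_pos": joint angles; "qd": joint speeds; "joint_efforts": joint torques, N m; "eef_pos": TCP position; "orientation": TCP orientation; "contact_force": force on the tool from outside, world axes, zero at the start; "torque": the same for the moment, N m; "finger_gap": opening from 0.0 (shut) to 1.0 (fully open); "gripper_force": force on a finger pad.
Only numpy, scipy, OpenCV 4.12 (cv2) and the standard library are available. Lean on these libraries where they do the work, as an engineer would, in place of code of your own. Each camera call takes 0.05 s, during which the arm holds its last target. There are 200 camera calls.

## Working session

There is one attempt and no reset: what is moved stays moved. The work goes in short steps, Python scripts to look and compute and a tool call to move; the robot and the scene stay as the last step left them, time stands still between calls to the robot, and variables do not carry over. Pictures are saved under pics/ and viewed, at most 10 in all, crops included, and the job is handed in when it is done.

Besides the shell and the picture viewer there is one more tool, called after "Request:" by a JSON object that holds its "op" and its "data", one argument or row to a line. send_rows: Moves the arm, as the interface text tells. Shift numbers are shares of 100 mm and turn numbers shares of 90 degrees, none past 1 either way. Its arguments: {"type":"object","properties":{"commands":{"type":"array","items":{"type":"array","items":{"type":"array","items":{"type":"number","minimum":-1,"maximum":1}}}},"newtons":{"type":"number"}},"required":["commands"]}

```bash
ls; mkdir -p pics; python3 - <<'E'
from station import readout, optics
import cv2,pickle
s=readout.sense();print({k:s[k] for k in('clock','eef_pos','orientation','finger_gap')})
d={}
for n in('top','side'):
    c=optics.camera(n);d[n]=c;cv2.imwrite(f'pics/{n}0.png',c['frame'][:,:,::-1]);print(n,c['K'],c['D'],c['origin'],c['rotation'])
pickle.dump(d,open('cams0.pkl','wb'))
E
```

```text
pics
{'clock': 0.0, 'eef_pos': array([0.16222344, 0.52498901, 0.23009371]), 'orientation': array([ 1.49321374e-01,  9.88788031e-01, -1.12808245e-03, -2.89506822e-04]), 'finger_gap': 1.0031010476665212}
top [[411.19766882   0.         328.7394281 ]
 [  0.         411.19766882 200.9779939 ]
 [  0.           0.           1.        ]] [-0.01321081  0.          0.          0.          0.        ] [ 0.37475381 -0.07413226  1.15213469] [ 0.71457142 -0.69524288  0.0580551  -0.05152312]
side [[517.26081812   0.         324.88903095]
 [  0.         517.26081812 196.38134886]
 [  0.           0.           1.        ]] [-0.12788327  0.          0.          0.          0.        ] [-0.16733657 -1.35432996  0.85716032] [ 0.82824942 -0.21709481  0.13888709 -0.49757725]
```

View pics/top0.png

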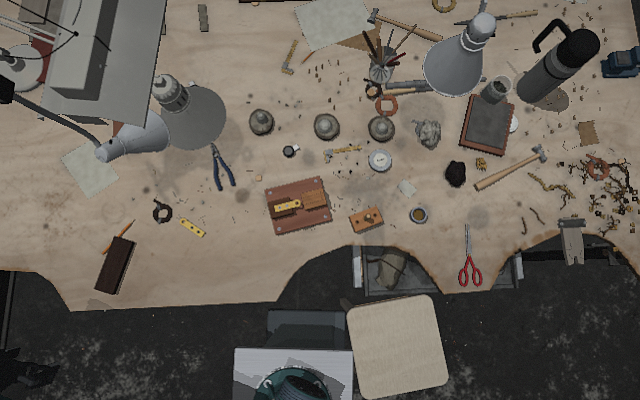

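View pics/side0.png

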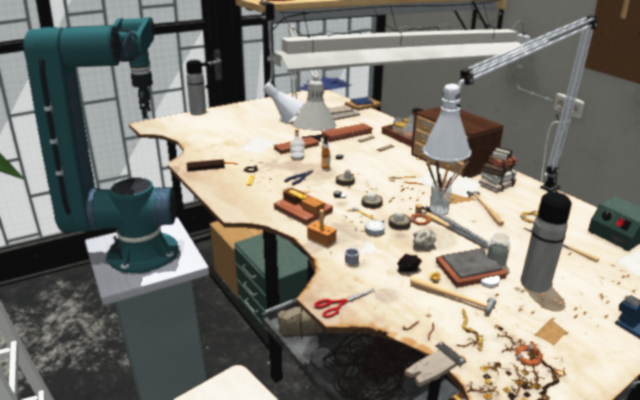

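The top view shows the jig at (298,206), loose leaf at (192,228), drift block at (366,220), cup at (419,214), with scissors at (468,255). I'll get coarse positions, then take a wrist view.

```bash
cat > h.py <<'E'
import numpy as np,cv2
from scipy.spatial.transform import Rotation as R
def ray(c,uv):
    p=cv2.undistortPoints(np.array(uv,float).reshape(-1,1,2),c['K'],c['D']).reshape(-1,2)
    return R.from_quat(c['rotation']).as_matrix()@np.c_[p,np.ones(len(p))].T if np.size(c['rotation'])==4 else np.array(c['rotation'])@np.c_[p,np.ones(len(p))].T
def atz(c,uv,z):
    d=ray(c,uv).T; o=np.array(c['origin']); z=np.broadcast_to(z,len(d))
    return o+d*((z-o[2])/d[:,2])[:,None]
def bydepth(c,uv):
    d=ray(c,uv).T; return np.array([np.array(c['origin'])+d[i]*c['depth'][int(round(v)),int(round(u))] for i,(u,v) in enumerate(uv)])
def px(c,P):
    M=R.from_quat(c['rotation']).as_matrix(); t=-M.T@np.array(c['origin'])
    return cv2.projectPoints(np.array(P,float).reshape(-1,1,3),cv2.Rodrigues(M.T)[0],t,c['K'],c['D'])[0].reshape(-1,2)
E
python3 - <<'E'
import pickle;from h import *
np.set_printoptions(precision=4,suppress=True)
c=pickle.load(open('cams0.pkl','rb'))['top']
for n,uv in dict(leafA=(182,221),leafB=(203,235),jigc=(298,206),drifttop=(366,217),block=(358,226),cup=(419,214),pl=(222,170),tin=(380,160)).items(): print(n,bydepth(c,[uv])[0],atz(c,[uv],0)[0])
from station import optics
w=optics.camera('wrist');cv2.imwrite('pics/w0.png',w['frame'][:,:,::-1]);print(w['K'],w['D'],w['origin'],R.from_quat(w['rotation']).as_matrix())
im=c['frame'][170:270,140:480,::-1];cv2.imwrite('pics/topc.png',cv2.resize(im[:, :],(800,235),interpolation=cv2.INTER_CUBIC))
E
```

```text
leafA [0.4861 0.3265 0.0043] [0.4865 0.328  0.    ]
leafB [ 0.4492  0.2674 -0.0041] [0.4489 0.2662 0.    ]
jigc [0.5354 0.0028 0.0201] [0.5382 0.0041 0.    ]
drifttop [ 0.5005 -0.1789  0.0988] [ 0.5123 -0.1887  0.    ]
block [ 0.4824 -0.1634  0.0393] [ 0.4862 -0.1665  0.    ]
cup [ 0.5235 -0.3363  0.0111] [ 0.525  -0.3388  0.    ]
pl [ 0.6369  0.2264 -0.0031] [0.6362 0.2256 0.    ]
tin [ 0.6731 -0.2242  0.0221] [ 0.6789 -0.2271  0.    ]
[[292.3097   0.     320.3817]
 [  0.     292.3097 200.3364]
 [  0.       0.       1.    ]] [-0.0387  0.      0.      0.      0.    ] [0.0858 0.5494 0.3738] [[ 0.2944  0.9075  0.2994]
 [ 0.9557 -0.279  -0.094 ]
 [-0.0017  0.3138 -0.9495]]
```

View pics/w0.png

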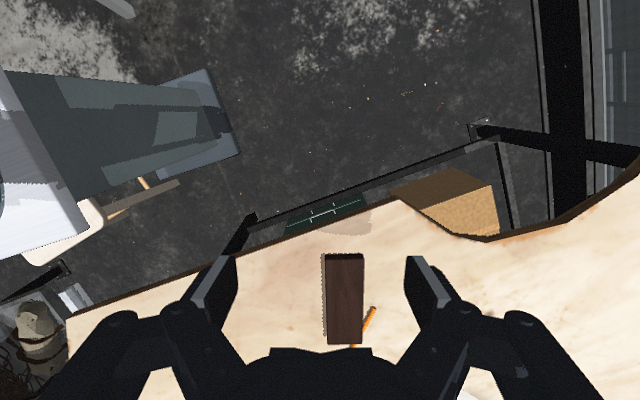

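The wrist view shows only the bench edge and a brown block at (343,300); the leaf is out of view. Before I move, I'll check lamp clearances.

```bash
python3 - <<'E'
import pickle;from h import *
np.set_printoptions(precision=3,suppress=True)
c=pickle.load(open('cams0.pkl','rb'))['top']
v,u=np.mgrid[0:400:3,0:640:3];uv=np.c_[u.ravel(),v.ravel()]
uv=uv[c['depth'][uv[:,1],uv[:,0]]>0]
P=bydepth(c,uv)
m=(P[:,2]>0.06)&(P[:,0]>0.2)&(P[:,0]<0.8)&(abs(P[:,1])<0.7)
# grid height map 5cm
H={}
for p in P[m]:
    k=(round(p[0]//.05*.05,2),round(p[1]//.05*.05,2));H[k]=max(H.get(k,0),round(p[2],2))
print(sorted(H.items()))
E
```

```text
[((np.float64(0.45), np.float64(-0.2)), np.float64(0.07)), ((np.float64(0.5), np.float64(-0.2)), np.float64(0.1)), ((np.float64(0.55), np.float64(0.35)), np.float64(0.34)), ((np.float64(0.55), np.float64(0.4)), np.float64(0.33)), ((np.float64(0.6), np.float64(0.2)), np.float64(0.21)), ((np.float64(0.6), np.float64(0.25)), np.float64(0.43)), ((np.float64(0.6), np.float64(0.3)), np.float64(0.45)), ((np.float64(0.6), np.float64(0.35)), np.float64(0.58)), ((np.float64(0.6), np.float64(0.4)), np.float64(0.59)), ((np.float64(0.6), np.float64(0.45)), np.float64(0.42)), ((np.float64(0.65), np.float64(0.15)), np.float64(0.23)), ((np.float64(0.65), np.float64(0.2)), np.float64(0.3)), ((np.float64(0.65), np.float64(0.25)), np.float64(0.43)), ((np.float64(0.65), np.float64(0.3)), np.float64(0.5)), ((np.float64(0.65), np.float64(0.35)), np.float64(0.56)), ((np.float64(0.65), np.float64(0.4)), np.float64(0.57)), ((np.float64(0.65), np.float64(0.45)), np.float64(0.42)), ((np.float64(0.7), np.float64(0.15)), np.float64(0.24)), ((np.float64(0.7), np.float64(0.2)), np.float64(0.36)), ((np.float64(0.7), np.float64(0.25)), np.float64(0.43)), ((np.float64(0.7), np.float64(0.3)), np.float64(0.5)), ((np.float64(0.7), np.float64(0.35)), np.float64(0.52)), ((np.float64(0.7), np.float64(0.45)), np.float64(0.42)), ((np.float64(0.75), np.float64(-0.45)), np.float64(0.31)), ((np.float64(0.75), np.float64(-0.4)), np.float64(0.49)), ((np.float64(0.75), np.float64(-0.35)), np.float64(0.49)), ((np.float64(0.75), np.float64(-0.3)), np.float64(0.32)), ((np.float64(0.75), np.float64(0.15)), np.float64(0.21)), ((np.float64(0.75), np.float64(0.2)), np.float64(0.28)), ((np.float64(0.75), np.float64(0.25)), np.float64(0.43)), ((np.float64(0.75), np.float64(0.3)), np.float64(0.5)), ((np.float64(0.75), np.float64(0.35)), np.float64(0.54)), ((np.float64(0.75), np.float64(0.4)), np.float64(0.58)), ((np.float64(0.75), np.float64(0.45)), np.float64(0.42))]
```

View pics/topc.png

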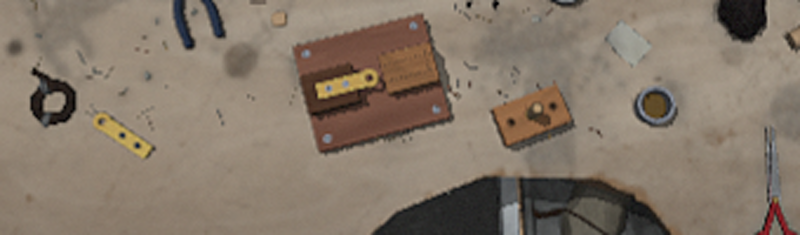

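The loose leaf's eye is at its upper-left end, around (101,121) in the crop, and its strap end is at (150,152). The fixed leaf's eye on the jig is around (370,77).

```bash
python3 - <<'E'
import pickle;from h import *
np.set_printoptions(precision=3,suppress=True)
d=pickle.load(open('cams0.pkl','rb'))
for n in('top','side'):
    c=d[n]
    v,u=np.mgrid[0:400,0:640];uv=np.c_[u.ravel(),v.ravel()]
    uv=uv[(c['depth'][uv[:,1],uv[:,0]]>0)]
    P=bydepth(c,uv)
    m=(P[:,2]>0.05)&(P[:,0]>0.4)&(P[:,0]<0.62)&(P[:,1]>.15)&(P[:,1]<.5)
    Q=P[m]
    for z in np.arange(.05,.5,.05):
        q=Q[(Q[:,2]>=z)&(Q[:,2]<z+.05)]
        if len(q): print(n,round(z,2),len(q),q.min(0)[:2],q.max(0)[:2], 'mindist cam',np.linalg.norm(q[:,:2]-[.509,.366],axis=1).min(),'tcp',np.linalg.norm(q[:,:2]-[.468,.297],axis=1).min())
E
```

```text
top 0.2 9 [0.614 0.339] [0.62  0.352] mindist cam 0.10611862032237354 tcp 0.1556686512603704
top 0.25 147 [0.593 0.335] [0.62  0.369] mindist cam 0.08447396467125214 tcp 0.1444623587038421
top 0.3 538 [0.573 0.356] [0.62  0.408] mindist cam 0.06674239977259441 tcp 0.13349146924025782
top 0.35 99 [0.607 0.394] [0.62  0.405] mindist cam 0.10200592899010294 tcp 0.16957511302380082
top 0.4 90 [0.614 0.397] [0.62  0.409] mindist cam 0.11086302629898259 tcp 0.17957030571706362
top 0.45 117 [0.613 0.402] [0.62  0.411] mindist cam 0.11138679333852358 tcp 0.18035421923342074
side 0.2 11 [0.616 0.335] [0.619 0.365] mindist cam 0.10731668307889099 tcp 0.1554064498155648
side 0.25 96 [0.586 0.327] [0.62  0.385] mindist cam 0.07756295481805518 tcp 0.1383677261066199
side 0.3 133 [0.573 0.356] [0.62  0.397] mindist cam 0.06575038741316652 tcp 0.13131365923533067
side 0.35 33 [0.607 0.385] [0.62  0.408] mindist cam 0.10136061469824942 tcp 0.16805252351973451
side 0.4 28 [0.611 0.389] [0.62 0.41] mindist cam 0.10615881338631902 tcp 0.1733436112532203
side 0.45 36 [0.611 0.396] [0.62  0.417] mindist cam 0.10749905804906026 tcp 0.17491985456096293
```

Request:
{"op": "send_rows", "data": {
  "commands": [
    [[1, -0.5, -0.2, 0, 0, 0, 0], [1, -0.95, -0.4, 0, 0, 0, 0], [1, -0.95, -0.4, 0, 0, 0, 0]]
  ]
}}

```text
clock: 0.52
eef_pos: [0.2434, 0.4574, 0.231]
orientation: [0.152, 0.988, -0.0, 0.0]
contact_force: [0.0, 0.5, -0.7]
finger_gap: 1.002
gripper_force: 0.0
```

Request:
{"op": "send_rows", "data": {
  "commands": [
    [[1, -0.5, -0.2, 0, 0, 0, 0], [1, -0.95, -0.4, 0, 0, 0, 0], [1, -0.95, -0.4, 0, 0, 0, 0]]
  ]
}}

```text
clock: 0.9
eef_pos: [0.3217, 0.3918, 0.231]
orientation: [0.151, 0.988, -0.0, -0.0]
contact_force: [0.2, 1.0, 0.1]
finger_gap: 0.998
gripper_force: 0.0
```

Request:
{"op": "send_rows", "data": {
  "commands": [
    [[1, -0.5, -0.2, 0, 0, 0, 0], [1, -0.95, -0.4, 0, 0, 0, 0], [1, -0.95, -0.4, 0, 0, 0, 0]]
  ]
}}

```text
clock: 1.27
eef_pos: [0.4002, 0.3262, 0.2308]
orientation: [0.151, 0.989, -0.0, -0.0]
contact_force: [-1.2, -0.5, 0.4]
finger_gap: 0.999
gripper_force: 0.0
```

```bash
cat >> h.py <<'E'
def move(s,target,yang):
    """shift (shares of 100mm) & turn shares (90deg) from current pose to target TCP, tool down, tool y at world angle yang deg"""
    M=R.from_quat(s['orientation']).as_matrix()
    a=np.deg2rad(yang);y=np.array([np.cos(a),np.sin(a),0]);z=np.array([0,0,-1.]);T=np.c_[np.cross(y,z),y,z]
    return np.round(M.T@(np.array(target)-s['eef_pos'])*10,4),np.round(R.from_matrix(M.T@T).as_rotvec()/(np.pi/2),4)
E
python3 - <<'E'
from station import optics,readout
from h import *
import pickle
w=optics.camera('wrist');pickle.dump(w,open('w1.pkl','wb'))
cv2.imwrite('pics/w1.png',w['frame'][:,:,::-1])
print(px(w,[[.468,.297,.006]]))
E
```

```text
[[314.35299482 222.65428764]]
```

View pics/w1.png

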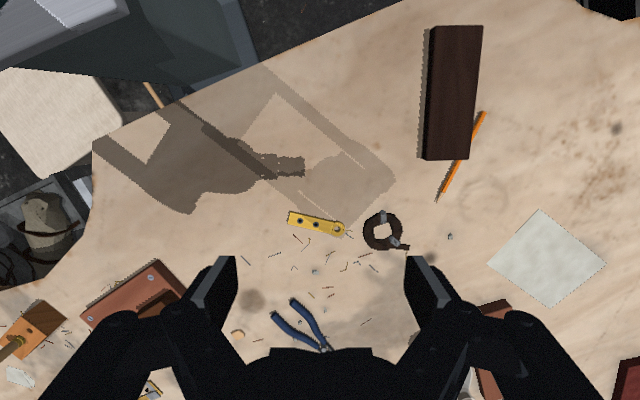

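The leaf shows at (290–345, 212–235), with its eye on the right at (337,228). Measuring it by colour.

```bash
cat >> h.py <<'E'
def leaf(c,box,z,near=None):
    u0,v0,u1,v1=box;f=c['frame'][v0:v1,u0:u1].astype(int)
    m=((f[...,0]-f[...,2]>90)&(f[...,1]-f[...,2]>60)).astype(np.uint8)
    n,L,st,ce=cv2.connectedComponentsWithStats(m);k=1+np.argmax(st[1:,4]);
    m=cv2.morphologyEx((L==k).astype(np.uint8),cv2.MORPH_CLOSE,np.ones((7,7)))
    v,u=np.nonzero(m);P=atz(c,np.c_[u+u0,v+v0],z)[:,:2]
    r=cv2.minAreaRect((P*1000).astype(np.float32))
    return r,P
E
python3 - <<'E'
from station import readout
from h import *
import pickle
w=pickle.load(open('w1.pkl','rb'))
r,P=leaf(w,(280,200,352,245),.006);print(r)
b=cv2.boxPoints(r);print(b)
A=(P[:,1]>np.median(P[:,1]));d=P-np.array(r[0])/1000
ax=np.linalg.svd(P-P.mean(0))[2][0];print(np.degrees(np.arctan2(*ax[::-1])))
s=readout.sense()
print(move(s,[r[0][0]/1000,r[0][1]/1000,.15],-31))
E
```

```text
((470.4211730957031, 299.3414001464844), (77.67295837402344, 20.079463958740234), 57.7353515625)
[[441.19955 271.86115]
 [458.17856 261.1421 ]
 [499.6428  326.82166]
 [482.6638  337.5407 ]]
58.78178531433834
(array([-0.7654, -0.0546,  0.8083]), array([-8.0000e-04, -9.0000e-04,  1.1529e+00]))
```

Request:
{"op": "send_rows", "data": {
  "commands": [
    [[1, -0.4, 0, 0.2, 0, 0, 0.115], [1, -0.765, -0.055, 0.4, 0, 0, 0.23], [1, -0.765, -0.055, 0.6, 0, 0, 0.345], [1, -0.765, -0.055, 0.7, 0, 0, 0.46], [1, -0.765, -0.055, 0.808, 0, 0, 0.575]]
  ]
}}

```text
clock: 1.95
eef_pos: [0.4691, 0.3011, 0.1499]
orientation: [0.567, 0.824, 0.0, -0.001]
contact_force: [0.3, 0.1, 0.5]
finger_gap: 1.002
gripper_force: 0.0
```

Request:
{"op": "send_rows", "data": {
  "commands": [
    [[1, 0, 0, 0, 0, 0, 0.117], [1, 0, 0, 0, 0, 0, 0.234], [1, 0, 0, 0, 0, 0, 0.351], [1, 0, 0, 0, 0, 0, 0.468], [1, 0, 0, 0, 0, 0, 0.585]]
  ]
}}

```text
clock: 2.58
eef_pos: [0.469, 0.3013, 0.1505]
orientation: [0.874, 0.487, -0.0, -0.001]
contact_force: [-0.4, -0.2, 0.3]
finger_gap: 0.998
gripper_force: 0.0
```

```bash
python3 - <<'E'
from station import optics,readout
from h import *
w=optics.camera('wrist')
f=w['frame'];s=readout.sense()
print(px(w,[[.4704,.2993,.006]]))
cv2.imwrite('pics/w2.png',f[:,:,::-1])
r,P=leaf(w,(200,120,440,330),.006);print(r,s['eef_pos'])
print(move(s,[.4704,.2993,.01],-31.7))
E
```

```text
[[322.38196626 188.3660301 ]]
((470.8513488769531, 298.256591796875), (77.76624298095703, 19.880517959594727), 59.05636215209961) [0.46909167 0.30122434 0.1505178 ]
(array([-0.0102,  0.0232,  1.4051]), array([-0.0009, -0.0004, -0.0028]))
```

View pics/w2.png

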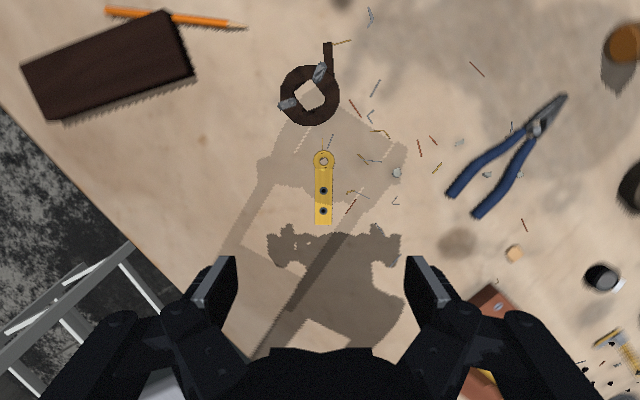

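The leaf is upright in the picture, with its eye at (323,160) and strap end at (323,223). It is close to centred between the fingers.

Request:
{"op": "send_rows", "data": {
  "commands": [
    [[-0.3, -0.017, 0.03, 0.5, 0, 0, -0.012], [-0.3, -0.017, 0.03, 1, 0, 0, -0.012], [-0.3, -0.017, 0.03, 1, 0, 0, -0.012]]
  ]
}}

```text
clock: 3.0
eef_pos: [0.4677, 0.2956, 0.0457]
orientation: [0.867, 0.498, -0.006, -0.001]
contact_force: [-0.0, -0.1, -0.6]
finger_gap: 0.378
gripper_force: 0.0
```

Request:
{"op": "send_rows", "data": {
  "commands": [
    [[-0.3, 0, 0, 0.2, 0, 0, 0], [-0.3, 0, 0, 0.4, 0, 0, 0], [-0.3, 0, 0, 0.46, 0, 0, 0], [-0.3, 0, 0, 0.49, 0, 0, 0], [-0.3, 0, 0, 0.49, 0, 0, 0]]
  ]
}}

```text
clock: 3.62
eef_pos: [0.4731, 0.2964, 0.0028]
orientation: [0.868, 0.496, 0.001, -0.0]
contact_force: [-0.7, -0.0, 0.2]
finger_gap: 0.347
gripper_force: 0.0
```

Request:
{"op": "send_rows", "data": {
  "commands": [
    [[-0.3, 0, -0.025, 0.02, 0, 0, 0], [-0.3, 0, -0.025, 0.02, 0, 0, 0], [-1, 0, -0.025, 0.02, 0, 0, 0], [-1, 0, -0.025, 0.02, 0, 0, 0], [-1, 0, -0.025, 0.02, 0, 0, 0]]
  ],
  "newtons": 40
}}

```text
clock: 4.25
eef_pos: [0.4708, 0.2974, 0.0005]
orientation: [0.868, 0.496, 0.001, -0.0]
contact_force: [-1.5, 0.4, 4.9]
finger_gap: 0.189
gripper_force: 42.3
```

Request:
{"op": "send_rows", "data": {
  "commands": [
    [[-1, 0, 0, 0, 0, 0, 0], [-1, 0, 0, 0, 0, 0, 0]]
  ]
}}

```text
clock: 4.5
eef_pos: [0.4708, 0.2974, 0.0005]
orientation: [0.868, 0.496, 0.001, -0.0]
contact_force: [-1.6, -0.1, 5.9]
finger_gap: 0.193
gripper_force: 42.3
```

```bash
python3 - <<'E'
from station import optics,readout
from h import *
w=optics.camera('wrist');s=readout.sense();print(s['eef_pos'],s['orientation'],s['contact_force'],s['finger_gap'],s['gripper_force'])
cv2.imwrite('pics/w3.png',cv2.resize(w['frame'][150:370,190:450,::-1],None,fx=2.5,fy=2.5,interpolation=cv2.INTER_CUBIC))
M=R.from_quat(s['orientation']).as_matrix()
print(M.T@(w['origin']-s['eef_pos']));print(px(w,[s['eef_pos']]))
E
```

```text
[0.47084926 0.29744276 0.00048659] [ 8.68197881e-01  4.96217423e-01  8.38639603e-04 -6.81306687e-05] [-0.72308548 -0.32110133  4.95999322] 0.19567583436804847 42.264706855639815
[ 8.07572602e-02 -7.22145920e-06 -1.43534904e-01]
[[319.99536349 257.88616731]]
```

View pics/w3.png

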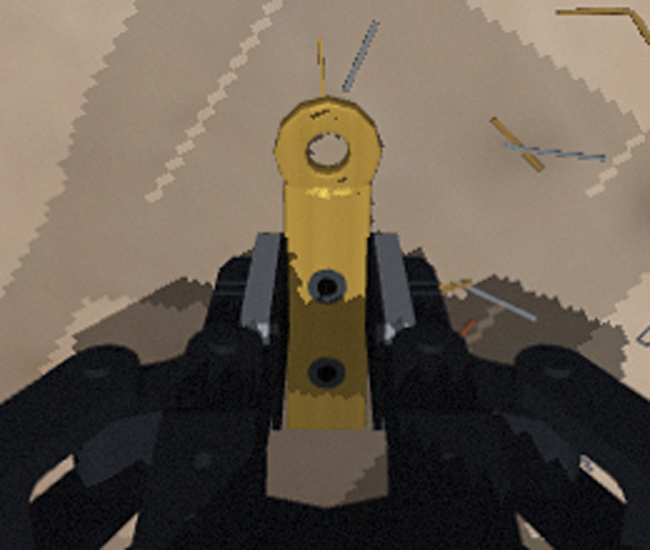

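The leaf is gripped, and the hole centre is at crop (327,151), which is (320.8,210.4) in the full picture. Lifting it next.

Request:
{"op": "send_rows", "data": {
  "commands": [
    [[-1, 0, 0, -0.3, 0, 0, 0], [-1, 0, 0, -0.7, 0, 0, 0], [-1, 0, 0, -1, 0, 0, 0], [-1, 0, 0, -1, 0, 0, 0]]
  ]
}}

```text
clock: 5.05
eef_pos: [0.4719, 0.2978, 0.102]
orientation: [0.868, 0.496, 0.003, 0.0]
contact_force: [-0.1, -0.0, -0.3]
finger_gap: 0.195
gripper_force: 40.7
```

```bash
python3 - <<'E'
from station import optics,readout
from h import *
import pickle
np.set_printoptions(precision=4,suppress=True)
w=optics.camera('wrist');s=readout.sense();print(s['eef_pos'],s['finger_gap'],s['gripper_force'])
M=R.from_quat(s['orientation']).as_matrix()
e=atz(w,[(320.8,210.4)],s['eef_pos'][2]+.0055)[0];print('eye in tool',M.T@(e-s['eef_pos']))
c=pickle.load(open('cams0.pkl','rb'))['top'];je=atz(c,[(297.3,202.8)],.052)[0];print(je)
a=np.radians(106.7);t=je-.029*np.array([np.cos(a),np.sin(a),0]);t[2]=.15
sh,tu=move(s,t,16.7);print(t,sh,tu)
E
```

```text
[0.4706 0.2972 0.0998] 0.1870231548450188 40.70707440376282
eye in tool [ 0.0304  0.0012 -0.0055]
[0.5395 0.0028 0.052 ]
[ 0.5479 -0.025   0.15  ] [-2.3827  2.301  -0.5034] [ 0.0008 -0.0005 -0.5244]
```

Request:
{"op": "send_rows", "data": {
  "commands": [
    [[-1, -0.4, 0.38, -0.15, 0, 0, 0], [-1, -0.795, 0.767, -0.25, 0, 0, 0], [-1, -0.795, 0.767, -0.25, 0, 0, 0]]
  ]
}}

```text
clock: 5.48
eef_pos: [0.4962, 0.1863, 0.1229]
orientation: [0.87, 0.494, -0.001, 0.0]
contact_force: [-0.0, 1.0, -0.9]
finger_gap: 0.195
gripper_force: 40.7
```

Request:
{"op": "send_rows", "data": {
  "commands": [
    [[-1, -0.4, 0.38, -0.15, 0, 0, 0], [-1, -0.795, 0.767, -0.25, 0, 0, 0], [-1, -0.795, 0.767, -0.25, 0, 0, 0]]
  ]
}}

```text
clock: 5.85
eef_pos: [0.522, 0.0798, 0.1482]
orientation: [0.869, 0.494, -0.001, -0.0]
contact_force: [0.5, -0.1, 0.1]
finger_gap: 0.191
gripper_force: 40.7
```

Request:
{"op": "send_rows", "data": {
  "commands": [
    [[-1, -0.3, 0.3, 0, 0, 0, -0.105], [-1, -0.6, 0.6, 0, 0, 0, -0.21], [-1, -0.795, 0.767, 0, 0, 0, -0.315], [-1, -0.795, 0.767, 0, 0, 0, -0.42], [-1, -0.795, 0.767, 0, 0, 0, -0.524]]
  ]
}}

```text
clock: 6.48
eef_pos: [0.5465, -0.0236, 0.1469]
orientation: [0.595, 0.804, -0.0, -0.002]
contact_force: [0.6, 0.2, -0.0]
finger_gap: 0.19
gripper_force: 40.7
```

Request:
{"op": "send_rows", "data": {
  "commands": [
    [[-1, 0, 0, 0, 0, 0, 0], [-1, 0, 0, 0, 0, 0, 0]]
  ]
}}

```text
clock: 6.72
eef_pos: [0.547, -0.024, 0.1483]
orientation: [0.598, 0.802, -0.0, -0.001]
contact_force: [0.1, 0.1, -1.0]
finger_gap: 0.189
gripper_force: 40.7
```

```bash
python3 - <<'E'
from station import optics,readout
from h import *
import pickle
np.set_printoptions(precision=4,suppress=True)
w=optics.camera('wrist');s=readout.sense();print(s['eef_pos'],s['orientation'],s['finger_gap'],s['gripper_force'])
pickle.dump((w,s),open('w4.pkl','wb'))
cv2.imwrite('pics/w4.png',cv2.resize(w['frame'][130:350,160:480,::-1],None,fx=2.5,fy=2.5,interpolation=cv2.INTER_CUBIC))
E
```

```text
[ 0.5471 -0.0243  0.1486] [ 0.5975  0.8019 -0.0002 -0.0008] 0.1939119178152513 40.70309042930603
```

View pics/w4.png

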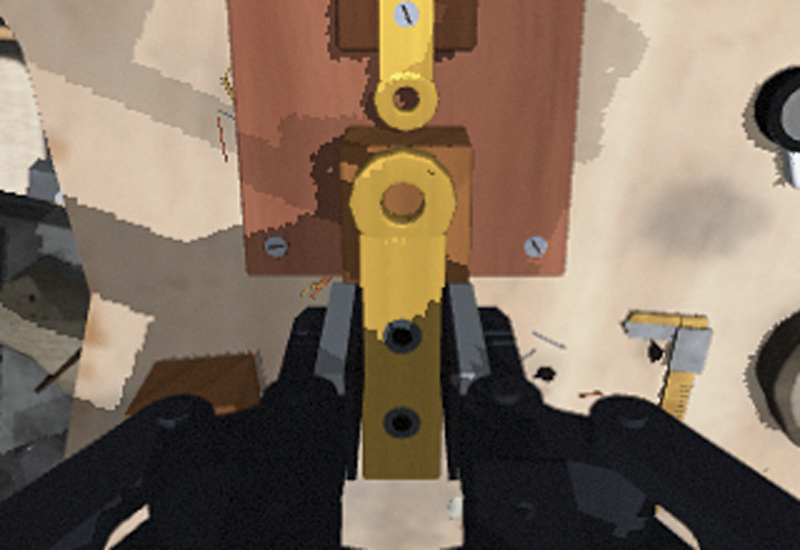

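Fixed eye hole is at crop (406,98) with its screw at (405,14). Held eye hole is at (404,201), with its screw holes at (402,336) and (401,422). The two are nearly aligned.

```bash
python3 - <<'E'
from h import *
import pickle
np.set_printoptions(precision=4,suppress=True)
w,s=pickle.load(open('w4.pkl','rb'))
f=lambda a:np.array(a)/2.5+[160,130]
F=atz(w,f([(406,98),(405,14)]),.052);H=atz(w,f([(404,201),(402,336),(401,422)]),s['eef_pos'][2]+.0055)
ang=lambda d:np.degrees(np.arctan2(d[1],d[0]))
r,P=leaf(w,(300,60,345,183),.052);print(r)
print(F,H,ang(F[1]-F[0]),ang(H[0]-H[2]))
M=R.from_quat(s['orientation']).as_matrix()
print('toolx ang',ang(M[:,0]),'rect centre->eye')
print('shift tool to align',M.T@(F[0]-H[0])*10)
print('eye in tool',M.T@(H[0]-s['eef_pos']))
E
```

```text
((533.1846313476562, 28.536209106445312), (20.09576416015625, 72.65125274658203), 16.67223358154297)
[[0.5408 0.0044 0.052 ]
 [0.5325 0.0307 0.052 ]] [[ 0.5395  0.0049  0.1541]
 [ 0.548  -0.0247  0.1541]
 [ 0.5541 -0.0458  0.1541]] 107.45045335645958 106.00972311778126
toolx ang 106.62285739069243 rect centre->eye
shift tool to align [-0.0095  0.0114  1.0212]
eye in tool [ 0.0301  0.0011 -0.0055]
```

Request:
{"op": "send_rows", "data": {
  "commands": [
    [[-1, -0.01, 0.01, 0.3, 0, 0, 0], [-1, -0.01, 0.01, 0.6, 0, 0, 0], [-1, -0.01, 0.01, 0.82, 0, 0, 0], [-1, -0.01, 0.01, 0.82, 0, 0, 0], [-1, -0.01, 0.01, 0.82, 0, 0, 0]]
  ]
}}

```text
clock: 7.4
eef_pos: [0.5494, -0.0258, 0.0685]
orientation: [0.597, 0.802, 0.0, 0.001]
contact_force: [0.2, -0.3, -0.5]
finger_gap: 0.189
gripper_force: 40.7
```

```bash
python3 - <<'E'
from station import optics,readout
from h import *
import pickle
np.set_printoptions(precision=4,suppress=True)
w=optics.camera('wrist');s=readout.sense();print(s['eef_pos'],s['orientation'],s['finger_gap'],s['gripper_force'],s['contact_force'])
pickle.dump((w,s),open('w5.pkl','wb'))
cv2.imwrite('pics/w5.png',cv2.resize(w['frame'][160:280,240:400,::-1],None,fx=5,fy=5,interpolation=cv2.INTER_CUBIC))
E
```

```text
[ 0.5498 -0.0259  0.069 ] [0.5973 0.802  0.0007 0.0012] 0.18910860869812665 40.6950706243515 [ 0.3354 -0.2313 -0.4113]
```

View pics/w5.png

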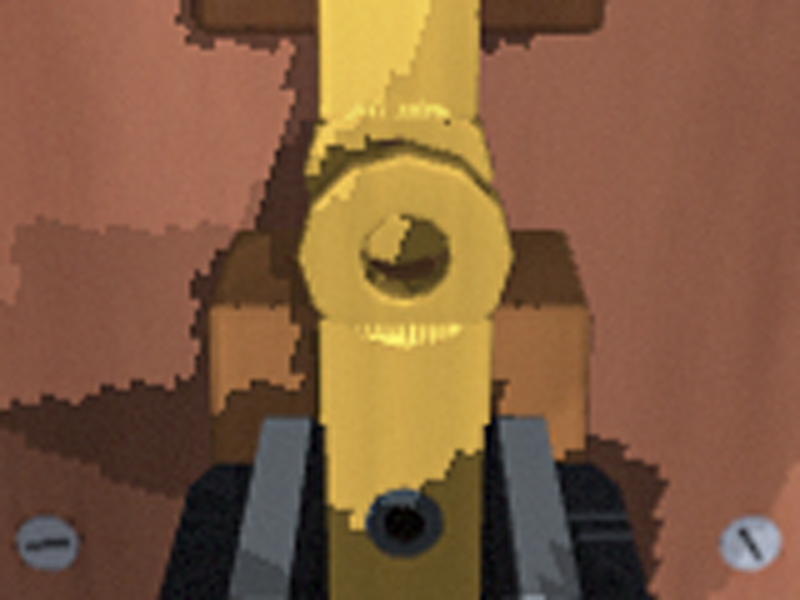

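```bash
python3 - <<'E'
from h import *
import pickle
np.set_printoptions(precision=4,suppress=True)
w,s=pickle.load(open('w5.pkl','rb'))
M=R.from_quat(s['orientation']).as_matrix()
f=lambda a:np.array(a)/5+[240,160]
tl=lambda P:(P-s['eef_pos'])@M*1000
zt=s['eef_pos'][2]+.0055
print('held hole,corner,screw',tl(atz(w,f([(405,257),(406,320),(403,523)]),zt)))
print('fixed corner, strap axis',tl(atz(w,f([(318,120),(481,120),(400,60)]),.052)))
E
```

```text
held hole,corner,screw [[29.6047  0.5144 -5.5287]
 [22.7607  0.6265 -5.5215]
 [-0.782   0.3461 -5.4984]]
fixed corner, strap axis [[37.7685 -9.3017 16.9715]
 [37.7705  9.1594 17.018 ]
 [44.7063 -0.0188 16.9878]]
```

Request:
{"op": "send_rows", "data": {
  "commands": [
    [[-1, 0.016, -0.005, 0.08, 0, 0, 0], [-1, 0.016, -0.005, 0.13, 0, 0, 0], [-1, 0.016, -0.005, 0.15, 0, 0, 0], [-1, 0.016, -0.005, 0.16, 0, 0, 0], [-1, 0.016, -0.005, 0.16, 0, 0, 0]]
  ]
}}

```text
clock: 8.07
eef_pos: [0.5474, -0.0244, 0.0525]
orientation: [0.597, 0.802, -0.0, -0.0]
contact_force: [-3.0, 0.2, 4.6]
finger_gap: 0.193
gripper_force: 42.4
```

```bash
python3 - <<'E'
from station import optics,readout
from h import *
import pickle
np.set_printoptions(precision=4,suppress=True)
w=optics.camera('wrist');s=readout.sense();print(s['eef_pos'],s['orientation'],s['finger_gap'],s['gripper_force'],s['contact_force'])
pickle.dump((w,s),open('w6.pkl','wb'))
cv2.imwrite('pics/w6.png',cv2.resize(w['frame'][160:280,240:400,::-1],None,fx=5,fy=5,interpolation=cv2.INTER_CUBIC))
E
```

```text
[ 0.5474 -0.0244  0.0525] [ 0.5972  0.8021 -0.0001 -0.0004] 0.1925518827390879 42.34678080305457 [-3.2414  0.7043  4.9824]
```

View pics/w6.png

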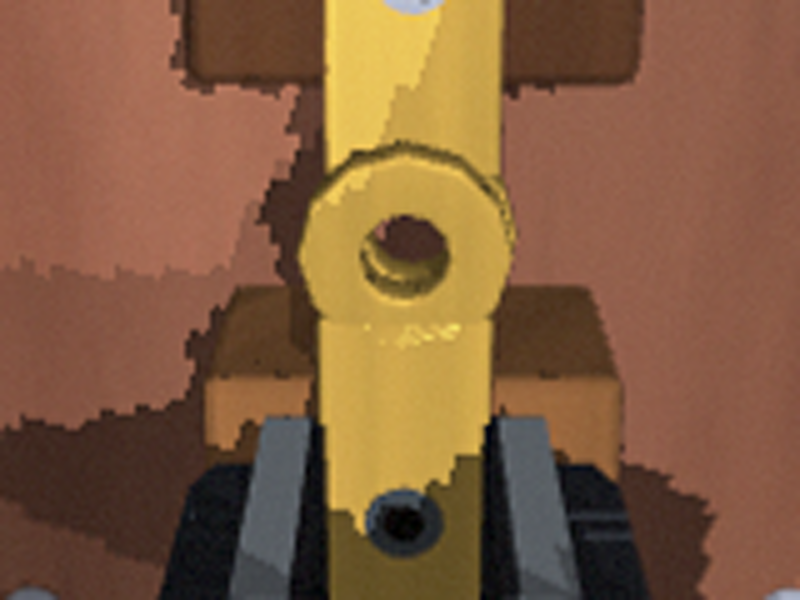

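The leaf is down on the rail, its axis about 1 mm left of the fixed strap's: held centre u≈405, fixed centre u≈413 in the crop. I'll shift it right 1 mm and let go.

Request:
{"op": "send_rows", "data": {
  "commands": [
    [[-1, 0, 0.01, -0.01, 0, 0, 0], [-1, 0, 0.01, -0.01, 0, 0, 0], [-1, 0, 0.01, 0, 0, 0, 0], [-1, 0, 0.01, 0, 0, 0, 0]]
  ]
}}

```text
clock: 8.62
eef_pos: [0.5492, -0.0243, 0.0525]
orientation: [0.597, 0.802, 0.0, 0.0]
contact_force: [-2.4, 1.1, 4.5]
finger_gap: 0.194
gripper_force: 42.3
```

Request:
{"op": "send_rows", "data": {
  "commands": [
    [[-0.4, 0, 0, 0, 0, 0, 0], [-0.4, 0, 0, 0, 0, 0, 0], [-0.4, 0, 0, 0, 0, 0, 0], [-0.3, 0, 0, -0.2, 0, 0, 0], [-0.3, 0, 0, -0.6, 0, 0, 0]]
  ]
}}

```text
clock: 9.25
eef_pos: [0.546, -0.024, 0.1086]
orientation: [0.597, 0.802, -0.002, -0.004]
contact_force: [1.1, 0.4, -0.2]
finger_gap: 0.349
gripper_force: 0.0
```

Request:
{"op": "send_rows", "data": {
  "commands": [
    [[-0.3, 0.2, 0, -0.4, 0, 0, 0], [-0.3, 0.2, 0, -0.4, 0, 0, 0], [-0.3, 0.2, 0, -0.4, 0, 0, 0]]
  ]
}}

```text
clock: 9.62
eef_pos: [0.5421, -0.0051, 0.1503]
orientation: [0.597, 0.802, -0.001, -0.001]
contact_force: [-0.7, 0.4, -1.1]
finger_gap: 0.35
gripper_force: 0.0
```

```bash
python3 - <<'E'
from station import optics,readout
from h import *
import pickle
np.set_printoptions(precision=4,suppress=True)
w=optics.camera('wrist');s=readout.sense();print(s['eef_pos'],s['orientation'],s['contact_force'])
pickle.dump((w,s),open('w7.pkl','wb'))
print(px(w,[[.5408,.0044,.058]]))
cv2.imwrite('pics/w7.png',cv2.resize(w['frame'][80:260,220:420,::-1],None,fx=3.3,fy=3.3,interpolation=cv2.INTER_CUBIC))
E
```

```text
[ 0.5418 -0.0052  0.1495] [ 0.5972  0.8021 -0.0011 -0.0016] [ 0.7599 -0.2299 -0.9205]
[[321.6135 192.9071]]
```

View pics/w7.png

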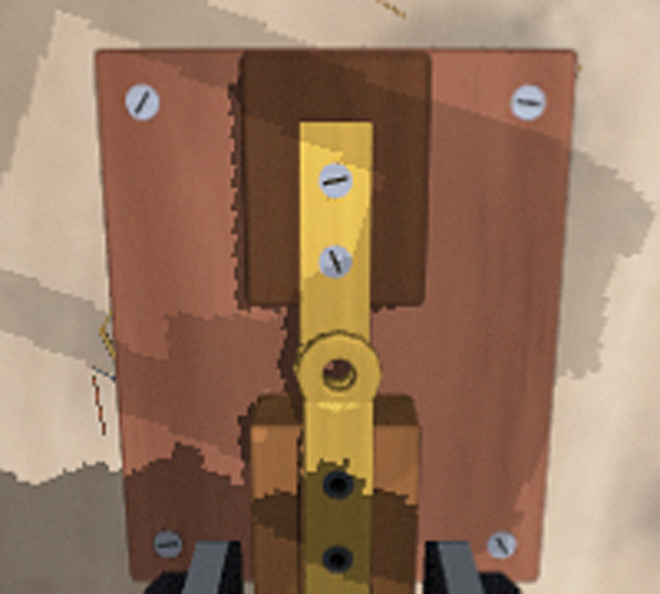

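The leaf lies in line. Loose eye hole is at crop (340,374), loose screw holes at (338,484) and (338,559), fixed screws at (336,181) and (336,261). I've now viewed 11 pictures, one over the limit, so from here I'll measure only by code. Next, the drift.

Request:
{"op": "send_rows", "data": {
  "commands": [
    [[0.2, -0.3, -0.2, -0.25, 0, 0, 0], [0.2, -0.773, -0.448, -0.5, 0, 0, 0], [0.2, -0.773, -0.448, -0.5, 0, 0, 0]]
  ]
}}

```text
clock: 10.05
eef_pos: [0.5221, -0.0954, 0.202]
orientation: [0.599, 0.8, -0.0, 0.001]
contact_force: [0.7, 0.5, 0.3]
finger_gap: 0.599
gripper_force: 0.0
```

Request:
{"op": "send_rows", "data": {
  "commands": [
    [[0.2, -0.4, -0.2, 0, 0, 0, 0], [0.2, -0.773, -0.448, 0, 0, 0, 0], [0.2, -0.773, -0.448, 0, 0, 0, 0], [0.2, -0.773, -0.448, 0, 0, 0, 0]]
  ]
}}

```text
clock: 10.55
eef_pos: [0.5011, -0.1779, 0.1998]
orientation: [0.597, 0.802, 0.0, -0.002]
contact_force: [0.6, 0.1, 0.1]
finger_gap: 0.598
gripper_force: 0.0
```

```bash
python3 - <<'E'
from station import optics,readout
from h import *
import pickle
np.set_printoptions(precision=4,suppress=True)
w7,s7=pickle.load(open('w7.pkl','rb'))
print('eye',atz(w7,[(323.0,193.3)],.058),'fixed screws',atz(w7,[(220+336/3.3,80+181/3.3),(220+336/3.3,80+261/3.3)],.052),'loose screws',atz(w7,[(220+338/3.3,80+484/3.3),(220+338/3.3,80+559/3.3)],.058))
w=optics.camera('wrist');s=readout.sense();print(s['eef_pos'],s['orientation'],s['contact_force'])
pickle.dump((w,s),open('w8.pkl','wb'))
v,u=np.mgrid[0:400,0:640];uv=np.c_[u.ravel(),v.ravel()];uv=uv[w['depth'][uv[:,1],uv[:,0]]>0]
P=bydepth(w,uv)
near=np.hypot(P[:,0]-.5,P[:,1]+.18)<.04
for lo,hi in((.06,.08),(.08,.095),(.095,.1),(.1,.105),(.105,.12)):
    m=near&(P[:,2]>lo)&(P[:,2]<hi);q=P[m]
    if len(q):print(lo,len(q),q.mean(0),q.min(0),q.max(0),uv[m].mean(0))
m=near&(P[:,2]>.098)&(P[:,2]<.106);print(cv2.minEnclosingCircle((P[m,:2]*1000).astype(np.float32)))
b=(np.hypot(P[:,0]-.5,P[:,1]+.18)<.06)&(abs(P[:,2]-.04)<.004);print('block',cv2.minAreaRect((P[b,:2]*1000).astype(np.float32)))
# cup from both
cn=np.hypot(P[:,0]-.5235,P[:,1]+.336)<.04
m=cn&(P[:,2]>.030)&(P[:,2]<.039);print('cup rim',m.sum(),cv2.minEnclosingCircle((P[m,:2]*1000).astype(np.float32)) if m.sum() else '')
m=cn&(P[:,2]>.005)&(P[:,2]<.014)&(np.hypot(P[:,0]-.5235,P[:,1]+.336)<.02);print('pad',m.sum(),P[m].mean(0))
print(px(w,[[.5235,-.3363,.03]]))
E
```

```text
eye [[0.542  0.0044 0.058 ]] fixed screws [[0.5273 0.0499 0.052 ]
 [0.533  0.0309 0.052 ]] loose screws [[ 0.5504 -0.0249  0.058 ]
 [ 0.5568 -0.0462  0.058 ]]
[ 0.5014 -0.1776  0.2002] [ 0.5968  0.8024  0.0002 -0.0013] [-0.0884  0.2424  0.0692]
0.06 80 [ 0.5034 -0.1795  0.0706] [ 0.4979 -0.1847  0.0609] [ 0.5115 -0.1775  0.08  ] [321.6625 193.8   ]
0.08 70 [ 0.5036 -0.1794  0.0876] [ 0.4981 -0.1837  0.08  ] [ 0.5109 -0.1773  0.095 ] [321.9571 199.0857]
0.095 64 [ 0.504  -0.1815  0.0976] [ 0.4983 -0.1907  0.0952] [ 0.5117 -0.1774  0.0997] [321.7812 204.7188]
0.1 121 [ 0.5048 -0.1839  0.1023] [ 0.4994 -0.1902  0.1001] [ 0.5106 -0.1791  0.1047] [321.8926 209.2314]
((504.8345031738281, -184.50515747070312), 6.376807689666748)
block ((505.1136169433594, -184.919921875), (46.06476593017578, 80.62089538574219), 22.72943687438965)
cup rim 405 ((521.6757202148438, -330.9197082519531), 22.23598289489746)
pad 219 [ 0.5232 -0.3395  0.0112]
[[301.2023 301.3797]]
```

Request:
{"op": "send_rows", "data": {
  "commands": [
    [[0.2, -0.078, 0.014, 0.3, 0, 0, 0], [0.2, -0.078, 0.014, 0.7, 0, 0, 0], [0.2, -0.078, 0.014, 0.9, 0, 0, 0], [0.2, -0.078, 0.014, 0.9, 0, 0, 0]]
  ]
}}

```text
clock: 11.1
eef_pos: [0.5039, -0.1838, 0.1089]
orientation: [0.596, 0.803, -0.0, -0.003]
contact_force: [-0.2, 0.2, 0.0]
finger_gap: 0.605
gripper_force: 0.0
```

Request:
{"op": "send_rows", "data": {
  "commands": [
    [[0.2, 0, 0, 0.3, 0, 0, 0], [0.2, 0, 0, 0.5, 0, 0, 0], [0.2, 0, 0, 0.58, 0, 0, 0], [0.2, 0, 0, 0.58, 0, 0, 0], [0.2, 0, 0, 0.58, 0, 0, 0]]
  ]
}}

```text
clock: 11.72
eef_pos: [0.5061, -0.1862, 0.055]
orientation: [0.597, 0.802, 0.0, 0.001]
contact_force: [-0.0, -0.7, -0.7]
finger_gap: 0.599
gripper_force: 0.0
```

Request:
{"op": "send_rows", "data": {
  "commands": [
    [[-1, 0, 0, 0, 0, 0, 0], [-1, 0, 0, 0, 0, 0, 0], [-1, 0, 0, 0, 0, 0, 0], [-1, 0, 0, 0, 0, 0, 0], [-1, 0, 0, 0, 0, 0, 0]]
  ],
  "newtons": 60
}}

```text
clock: 12.35
eef_pos: [0.5055, -0.1861, 0.0542]
orientation: [0.597, 0.802, 0.0, 0.001]
contact_force: [0.4, 0.3, 3.3]
finger_gap: 0.151
gripper_force: 58.6
```

Request:
{"op": "send_rows", "data": {
  "commands": [
    [[-1, 0, 0, 0, 0, 0, 0], [-1, 0, 0, 0, 0, 0, 0], [-1, 0, 0, 0, 0, 0, 0]]
  ]
}}

```text
clock: 12.72
eef_pos: [0.5055, -0.1861, 0.0542]
orientation: [0.597, 0.802, 0.0, 0.001]
contact_force: [-0.3, 0.1, 5.5]
finger_gap: 0.147
gripper_force: 58.7
```

Request:
{"op": "send_rows", "data": {
  "commands": [
    [[-1, 0, 0, -0.2, 0, 0, 0], [-1, 0, 0, -0.5, 0, 0, 0], [-1, 0, 0, -0.8, 0, 0, 0], [-1, 0, 0, -0.8, 0, 0, 0]]
  ]
}}

```text
clock: 13.22
eef_pos: [0.5064, -0.1865, 0.1353]
orientation: [0.597, 0.802, 0.0, 0.002]
contact_force: [-0.3, -0.6, -1.2]
finger_gap: 0.151
gripper_force: 59.0
```

Request:
{"op": "send_rows", "data": {
  "commands": [
    [[-1, -0.3, -0.06, 0, 0, 0, 0], [-1, -0.725, -0.13, 0, 0, 0, 0], [-1, -0.725, -0.13, 0, 0, 0, 0]]
  ]
}}

```text
clock: 13.6
eef_pos: [0.5123, -0.2609, 0.1304]
orientation: [0.598, 0.801, -0.0, -0.002]
contact_force: [-0.8, 0.5, -1.2]
finger_gap: 0.146
gripper_force: 58.9
```

Request:
{"op": "send_rows", "data": {
  "commands": [
    [[-1, -0.3, -0.06, 0, 0, 0, 0], [-1, -0.725, -0.13, 0, 0, 0, 0], [-1, -0.725, -0.13, 0, 0, 0, 0], [-1, -0.725, -0.13, 0, 0, 0, 0]]
  ]
}}

```text
clock: 14.1
eef_pos: [0.5211, -0.3308, 0.1317]
orientation: [0.597, 0.802, 0.001, -0.002]
contact_force: [-0.2, -0.1, -1.0]
finger_gap: 0.155
gripper_force: 58.9
```

```bash
cat > m.py <<'E'
from station import optics,readout
from h import *
import pickle,sys
np.set_printoptions(precision=4,suppress=True)
w=optics.camera('wrist');s=readout.sense();print(s['eef_pos'],s['orientation'],s['contact_force'],s['finger_gap'],s['gripper_force'])
pickle.dump((w,s),open(sys.argv[1],'wb'))
v,u=np.mgrid[0:400,0:640];uv=np.c_[u.ravel(),v.ravel()];uv=uv[w['depth'][uv[:,1],uv[:,0]]>0]
P=bydepth(w,uv);M=R.from_quat(s['orientation']).as_matrix();Q=(P-s['eef_pos'])@M*1000
# drift surface in tool frame (z>0 : below finger tips)
for lo,hi in((-45,-40),(-40,-30),(-30,-20),(-20,-10),(-10,0),(0,6),(6,11),(11,14),(14,18),(18,24),(24,29),(29,34),(34,38),(38,42),(42,46)):
    m=(np.hypot(Q[:,0],Q[:,1])<13)&(Q[:,2]>lo)&(Q[:,2]<hi);q=Q[m]
    if len(q)>3:print(lo,hi,len(q),'xmax',q[:,0].max(),'y',q[:,1].min(),q[:,1].max(),'mean',q.mean(0),uv[m].mean(0))
E
python3 m.py w9.pkl; python3 - <<'E'
from h import *
import pickle
w,s=pickle.load(open('w9.pkl','rb'))
v,u=np.mgrid[0:400,0:640];uv=np.c_[u.ravel(),v.ravel()];uv=uv[w['depth'][uv[:,1],uv[:,0]]>0]
P=bydepth(w,uv)
cn=np.hypot(P[:,0]-.5217,P[:,1]+.331)<.035
m=cn&(P[:,2]>.030)&(P[:,2]<.038);print('cup rim',m.sum(),cv2.minEnclosingCircle((P[m,:2]*1000).astype(np.float32)))
E
```

```text
[ 0.5214 -0.3306  0.1322] [ 0.5968  0.8024  0.0004 -0.0014] [ 0.2608  0.1321 -1.2657] 0.14882282044065057 58.94914297387004
-45 -40 454 xmax 9.0865512792381 y -8.18377513700937 8.70245289463734 mean [  5.1416   0.5376 -42.7387] [321.0639 298.4692]
-40 -30 786 xmax 11.334454709623373 y -9.132848143193364 9.388923217853835 mean [  4.5869  -0.0156 -36.0083] [319.7341 289.7163]
-30 -20 359 xmax 11.246000986707102 y -7.467536787119187 7.390230672814357 mean [  7.3837   0.055  -24.9371] [319.9192 270.3538]
-20 -10 288 xmax 11.400483750379754 y -7.460829261774591 7.252895223358334 mean [  7.5284   0.1018 -15.2604] [320.0243 259.5521]
-10 0 251 xmax 11.229653220325925 y -7.369766216525163 7.526118252071805 mean [ 7.4689  0.0724 -5.6479] [319.9641 250.4303]
0 6 130 xmax 8.918170996962253 y -6.125896458267442 6.835264438059427 mean [7.2552 0.329  2.8565] [320.4462 243.4538]
6 11 115 xmax 9.514779501625606 y -6.226991881180889 7.618038471856777 mean [7.4968 0.5414 8.6956] [320.8087 238.4522]
11 14 35 xmax 9.652074154874855 y -7.043341466823172 7.141769899683292 mean [ 7.6948 -0.0747 12.1563] [319.7429 235.5429]
18 24 4 xmax 5.002224384788887 y -1.1741896544943122 1.3162096938927916 mean [ 4.831   0.2265 23.453 ] [320.25 232.  ]
24 29 28 xmax 4.7165104633888735 y -2.4903435727095538 3.265643067250919 mean [ 4.1631  0.4103 26.7887] [320.5357 230.7857]
29 34 19 xmax 4.754115751571532 y -2.517039915861051 3.2969360804778405 mean [ 3.8879  0.0323 31.2159] [319.9474 228.3684]
34 38 10 xmax 4.174128639126502 y -1.9392849245830077 2.072453376184008 mean [ 3.3735  0.4658 36.2862] [320.6 226. ]
38 42 8 xmax 3.482932279304995 y -1.2890360099941671 1.4316361005367924 mean [ 3.0783  0.0666 39.9743] [320.   224.25]
cup rim 827 ((521.4793701171875, -331.0036926269531), 22.144332885742188)
```

Request:
{"op": "send_rows", "data": {
  "commands": [
    [[-1, -0.015, 0, 0.3, 0, 0, 0], [-1, -0.015, 0, 0.55, 0, 0, 0], [-1, -0.015, 0, 0.7, 0, 0, 0], [-1, -0.015, 0, 0.76, 0, 0, 0], [-1, -0.015, 0, 0.765, 0, 0, 0]]
  ]
}}

```text
clock: 14.78
eef_pos: [0.5224, -0.3334, 0.0573]
orientation: [0.597, 0.802, 0.0, 0.0]
contact_force: [-0.5, -0.2, -1.0]
finger_gap: 0.147
gripper_force: 59.0
```

Request:
{"op": "send_rows", "data": {
  "commands": [
    [[-1, 0, 0, 0.005, 0, 0, 0], [-1, 0, 0, 0.005, 0, 0, 0]]
  ]
}}

```text
clock: 15.02
eef_pos: [0.5227, -0.3341, 0.0575]
orientation: [0.597, 0.802, 0.0, 0.001]
contact_force: [0.3, 0.7, -1.6]
finger_gap: 0.15
gripper_force: 59.0
```

Request:
{"op": "send_rows", "data": {
  "commands": [
    [[-1, 0, 0, 0.01, 0, 0, 0], [-1, 0, 0, 0.02, 0, 0, 0], [-1, 0, 0, 0.025, 0, 0, 0], [-1, 0, 0, 0.025, 0, 0, 0]]
  ]
}}

```text
clock: 15.52
eef_pos: [0.5222, -0.3338, 0.0542]
orientation: [0.597, 0.802, 0.0, 0.0]
contact_force: [1.0, 0.3, 0.8]
finger_gap: 0.15
gripper_force: 59.0
```

Request:
{"op": "send_rows", "data": {
  "commands": [
    [[-1, 0, 0, 0.008, 0, 0, 0], [-1, 0, 0, 0.008, 0, 0, 0], [-1, 0, 0, 0.008, 0, 0, 0]]
  ]
}}

```text
clock: 15.9
eef_pos: [0.5223, -0.3339, 0.0538]
orientation: [0.597, 0.802, 0.0, 0.0]
contact_force: [-0.8, 0.1, 4.4]
finger_gap: 0.151
gripper_force: 59.5
```

Request:
{"op": "send_rows", "data": {
  "commands": [
    [[-1, 0, 0, -0.25, 0, 0, 0], [-1, 0, 0, -0.6, 0, 0, 0], [-1, 0, 0, -0.9, 0, 0, 0], [-1, 0, 0, -0.9, 0, 0, 0]]
  ]
}}

```text
clock: 16.4
eef_pos: [0.5237, -0.3348, 0.1458]
orientation: [0.597, 0.802, 0.0, 0.003]
contact_force: [-0.6, -0.1, -0.9]
finger_gap: 0.151
gripper_force: 59.0
```

Request:
{"op": "send_rows", "data": {
  "commands": [
    [[-1, 0.4, 0.144, 0, 0, 0, 0], [-1, 0.793, 0.288, 0, 0, 0, 0], [-1, 0.793, 0.288, 0, 0, 0, 0]]
  ]
}}

```text
clock: 16.77
eef_pos: [0.5264, -0.2463, 0.1405]
orientation: [0.596, 0.803, 0.0, -0.002]
contact_force: [0.2, -0.1, -0.7]
finger_gap: 0.15
gripper_force: 59.0
```

Request:
{"op": "send_rows", "data": {
  "commands": [
    [[-1, 0.4, 0.144, 0, 0, 0, 0], [-1, 0.793, 0.288, 0, 0, 0, 0], [-1, 0.793, 0.288, 0, 0, 0, 0]]
  ]
}}

```text
clock: 17.15
eef_pos: [0.5314, -0.1633, 0.1414]
orientation: [0.596, 0.803, -0.0, -0.001]
contact_force: [-0.5, -0.6, -0.9]
finger_gap: 0.152
gripper_force: 59.0
```

Request:
{"op": "send_rows", "data": {
  "commands": [
    [[-1, 0.4, 0.144, 0, 0, 0, 0], [-1, 0.793, 0.288, 0, 0, 0, 0], [-1, 0.793, 0.288, 0, 0, 0, 0]]
  ]
}}

```text
clock: 17.52
eef_pos: [0.5366, -0.08, 0.1419]
orientation: [0.596, 0.803, -0.0, -0.001]
contact_force: [-0.9, 0.3, -1.1]
finger_gap: 0.148
gripper_force: 59.0
```

Request:
{"op": "send_rows", "data": {
  "commands": [
    [[-1, 0.4, 0.144, 0, 0, 0, 0], [-1, 0.793, 0.288, 0, 0, 0, 0], [-1, 0.793, 0.288, 0, 0, 0, 0], [-1, 0.793, 0.288, 0, 0, 0, 0], [-1, 0.793, 0.288, 0, 0, 0, 0]]
  ]
}}

```text
clock: 18.15
eef_pos: [0.5417, 0.0015, 0.1428]
orientation: [0.598, 0.801, -0.0, -0.0]
contact_force: [0.8, 0.4, -1.0]
finger_gap: 0.146
gripper_force: 59.0
```

```bash
python3 m.py w10.pkl | grep -v '^-'; cat > e.py <<'E'
from h import *
import pickle,sys
np.set_printoptions(precision=4,suppress=True)
w,s=pickle.load(open(sys.argv[1],'rb'))
M=R.from_quat(s['orientation']).as_matrix()
g=px(w,[[.5415,.0044,.058]])[0];print('expect',g)
u0,v0=np.round(g).astype(int)
f=w['frame'][v0-14:v0+15,u0-14:u0+15].astype(int)
br=f[...,0]-f[...,2]
for r in range(29): print(v0-14+r,' '.join('%3d'%x for x in br[r]))
print('u from',u0-14)
E
python3 e.py w10.pkl
```

```text
[0.5417 0.0017 0.143 ] [ 0.598   0.8015 -0.0002  0.    ] [-0.3423  0.2114 -0.5631] 0.14939560654202497 58.96809060126543
0 6 134 xmax 8.86727163992482 y -5.979856142247542 7.036308286027283 mean [7.1695 0.6209 2.8496] [320.6866 243.1716]
6 11 111 xmax 9.44612080734315 y -6.7011829344988785 7.192873610455929 mean [7.4767 0.3713 8.4394] [320.2342 238.2613]
11 14 33 xmax 9.386825923079801 y -6.770805827115883 7.883559029820976 mean [ 7.5138  0.8204 11.9849] [321.     235.5455]
24 29 30 xmax 4.9125522942735245 y -2.3326810891472727 3.427325461761443 mean [ 3.9949  0.4447 26.4901] [320.3333 230.8333]
29 34 18 xmax 4.535957034362445 y -2.3604442555012692 3.452125928252202 mean [ 3.8158  0.3363 30.9986] [320.1667 228.2222]
34 38 9 xmax 3.8256498561409202 y -1.7841811588752083 2.2402877753172716 mean [ 3.1406  0.5247 36.0122] [320.4444 226.1111]
38 42 8 xmax 3.1068944122302247 y -1.124675034313569 1.5859412634433878 mean [ 2.8995  0.3118 39.3208] [320.125 224.5  ]
expect [320.5046 203.1032]
189  30  46 122 125 118 121 117 119 121 120 118 119 115 114 101 121 122 125 126 122 119 120 122  84  6
[... 2688 characters left out ...]
4 127 127 126 121 128 121 130 118 119 118 116 121 130 129 121 130 129 101  40  44  42  44
213  40  34  42  91 133 126 125 123 129 127 129 126 129 137 127 116 118 115 126 123 130 122 133 129  99  38  45  41  48
214  34  31  41  89 133 125 127 125 125 120 118 122 131 137 126 116 123 130 120 121 121 125 129 131  96  41  47  46  49
215  41  37  43  85 135 129 127 124 123 122 123 126 125 123 122 126 122 121 123 119 122 123 130 132  98  44  46  51  49
216  33  39  32  70 129 122 121 126 122 118 121 125 126 126 123 123 121 121 120 117 122 126 128 128  95  46  50  49  53
217  32  36  37  50  55  53  67 127 124 120 123 125 126 126 124 125 120 120 122 120 121 125 127 128  98  44  46  49  49
u from 307
```

Request:
{"op": "send_rows", "data": {
  "commands": [
    [[-1, 0.012, 0.003, 0.15, 0, 0, 0], [-1, 0.012, 0.003, 0.3, 0, 0, 0], [-1, 0.012, 0.003, 0.36, 0, 0, 0], [-1, 0.012, 0.003, 0.36, 0, 0, 0], [-1, 0.012, 0.003, 0.36, 0, 0, 0]]
  ]
}}

```text
clock: 18.82
eef_pos: [0.5419, 0.0044, 0.1076]
orientation: [0.597, 0.802, 0.0, 0.0]
contact_force: [-0.5, -0.2, -0.8]
finger_gap: 0.148
gripper_force: 59.0
```

```bash
python3 m.py w11.pkl | grep -v '^-'; python3 e.py w11.pkl
```

```text
[0.542  0.0044 0.1078] [0.5971 0.8021 0.0004 0.0005] [-0.1648  0.2985 -0.1301] 0.14856108464419315 58.9633016847074
0 6 132 xmax 9.521842592526056 y -6.015234473270912 6.987866059776292 mean [7.4456 0.5917 2.8786] [320.7045 243.2348]
6 11 109 xmax 9.502457943299387 y -6.725914711914938 7.175310023996037 mean [7.6147 0.2841 8.591 ] [320.156  238.4495]
11 14 37 xmax 9.819164171298358 y -6.855044305412167 7.864111507764689 mean [ 7.9337  0.7793 11.9828] [321.     235.4054]
18 24 5 xmax 5.6519498075085535 y -0.4316836353900895 1.4403232267423542 mean [ 5.132   0.4409 23.2322] [320.4 231.8]
24 29 27 xmax 5.139735753664332 y -2.3736976600884483 3.390544116067474 mean [ 4.3684  0.3295 26.4254] [320.2222 230.8148]
29 34 19 xmax 4.97701301324338 y -2.390749771327156 3.41099818699052 mean [ 4.0954  0.4248 30.9716] [320.3684 228.3158]
34 38 11 xmax 3.919103189219523 y -1.8310795790184644 2.1756195627599078 mean [ 3.5163  0.3037 36.4059] [320.1818 225.8182]
38 42 6 xmax 3.4901961691805394 y -1.1714622472457206 2.2074299984778483 mean [ 2.9471  0.5234 39.997 ] [320.5 224.5]
expect [318.9681 222.7
[... 2795 characters left out ...]
6  56  56  57  35 -10  -3   5   0   0   0  -1  -8 -14 -10  67 115 112 113 112  97  39  46
233  32  35  62  65  56  63  63  64  60  55  24   1  37  70  50  50  49  49  47  30  19  55  56  56  57  69 118  37  44
234  36  40  63  60  63  61  61  61  58  44  43  61  64  58  60  57  64  65  65  64  65  62  60  61  58  62  51  33  33
235  34  36  60  62  62  61  58  50  54  54  56  56  71  57  58  64  66  68  71  67  65  67  66  58  63  59  53  45  34
236  36  38  62  60  64  57  52  51  55  54  72  80 108 106 111 110  97  99 100 101  89  70  61  62  64  63  52  45  35
237  37  37  60  62  61  55  50  57  62  76 105 126 117  86 102 107 107 109 112 133 138 103  64  45  65  64  50  33  38
u from 305
```

Request:
{"op": "send_rows", "data": {
  "commands": [
    [[-1, -0.012, -0.008, 0, 0, 0, 0], [-1, -0.012, -0.008, 0.04, 0, 0, 0], [-1, -0.012, -0.008, 0.08, 0, 0, 0], [-1, -0.012, -0.008, 0.1, 0, 0, 0], [-1, -0.012, -0.008, 0.1, 0, 0, 0]]
  ]
}}

```text
clock: 19.5
eef_pos: [0.5409, 0.0031, 0.0968]
orientation: [0.597, 0.802, -0.0, -0.0]
contact_force: [-0.6, -0.0, -0.3]
finger_gap: 0.156
gripper_force: 59.0
```

Request:
{"op": "send_rows", "data": {
  "commands": [
    [[-1, 0, 0.004, 0.03, 0, 0, 0], [-1, 0, 0.004, 0.06, 0, 0, 0], [-1, 0, 0.004, 0.1, 0, 0, 0], [-1, 0, 0.004, 0.1, 0, 0, 0]]
  ]
}}

```text
clock: 20.0
eef_pos: [0.5411, 0.0032, 0.0866]
orientation: [0.597, 0.802, -0.0, -0.001]
contact_force: [-0.2, 0.3, -1.0]
finger_gap: 0.15
gripper_force: 59.0
```

Still no contact, with the taper through the upper eye. I'll keep going down.

Request:
{"op": "send_rows", "data": {
  "commands": [
    [[-1, 0, 0, 0.03, 0, 0, 0], [-1, 0, 0, 0.06, 0, 0, 0], [-1, 0, 0, 0.1, 0, 0, 0], [-1, 0, 0, 0.1, 0, 0, 0]]
  ]
}}

```text
clock: 20.5
eef_pos: [0.5412, 0.0032, 0.0766]
orientation: [0.597, 0.802, -0.0, -0.0]
contact_force: [-0.7, 0.6, -0.9]
finger_gap: 0.146
gripper_force: 59.0
```

Request:
{"op": "send_rows", "data": {
  "commands": [
    [[-1, 0, 0, 0.02, 0, 0, 0], [-1, 0, 0, 0.035, 0, 0, 0], [-1, 0, 0, 0.045, 0, 0, 0], [-1, 0, 0, 0.045, 0, 0, 0]]
  ]
}}

```text
clock: 21.0
eef_pos: [0.5413, 0.0031, 0.0726]
orientation: [0.597, 0.802, -0.0, -0.0]
contact_force: [-1.9, -1.0, 0.2]
finger_gap: 0.151
gripper_force: 59.1
```

Request:
{"op": "send_rows", "data": {
  "commands": [
    [[-1, 0, 0, 0.01, 0, 0, 0], [-1, 0, 0, 0.015, 0, 0, 0], [-1, 0, 0, 0.015, 0, 0, 0], [-1, 0, 0, 0.015, 0, 0, 0]]
  ]
}}

```text
clock: 21.5
eef_pos: [0.5414, 0.0031, 0.0722]
orientation: [0.597, 0.802, -0.0, 0.0]
contact_force: [-4.5, -1.4, 6.0]
finger_gap: 0.15
gripper_force: 59.7
```

Request:
{"op": "send_rows", "data": {
  "commands": [
    [[-1, 0, -0.005, 0.006, 0, 0, 0], [-1, 0, -0.005, 0.006, 0, 0, 0], [-1, 0, -0.005, 0.006, 0, 0, 0], [-1, 0, -0.005, 0.006, 0, 0, 0]]
  ]
}}

```text
clock: 22.0
eef_pos: [0.5414, 0.0031, 0.0722]
orientation: [0.597, 0.802, 0.0, 0.001]
contact_force: [-5.3, -0.7, 6.2]
finger_gap: 0.149
gripper_force: 59.9
```

```bash
python3 m.py w12.pkl | grep -v '^-'; python3 - <<'E'
from h import *
import pickle
np.set_printoptions(precision=4,suppress=True)
w,s=pickle.load(open('w12.pkl','rb'))
v,u=np.mgrid[0:400,0:640];uv=np.c_[u.ravel(),v.ravel()];uv=uv[w['depth'][uv[:,1],uv[:,0]]>0]
P=bydepth(w,uv);M=R.from_quat(s['orientation']).as_matrix();Q=(P-s['eef_pos'])@M*1000
f=w['frame'][uv[:,1],uv[:,0]].astype(int)
y=(f[:,0]-f[:,2]>75)&(abs(Q[:,1])<16)
for lo,hi in((6,12),(12,20),(20,30),(30,40),(40,50)):
    m=y&(Q[:,0]>lo)&(Q[:,0]<hi)&(P[:,2]>.045)&(P[:,2]<.065)
    if m.sum(): print(lo,m.sum(),'z',np.median(P[m,2]),'y',np.percentile(Q[m,1],[1,99]))
E
```

```text
[0.5414 0.0031 0.0722] [0.5971 0.8021 0.0004 0.0005] [-4.5444 -0.4808  6.3844] 0.15314995078699978 59.87859623506665
0 6 125 xmax 9.150844412377847 y -5.900050040030014 7.130320777156743 mean [7.3342 0.3686 2.7995] [320.088 243.128]
6 11 119 xmax 9.933892872707945 y -6.664397060978217 7.250153357604131 mean [7.6319 0.5022 8.4057] [320.3277 238.2269]
11 14 219 xmax 12.188031500356763 y -9.782109169168455 10.418852548458263 mean [ 7.8868  0.4629 13.0249] [320.2466 234.3836]
14 18 111 xmax 12.437350338920304 y -10.589270223708246 11.27623979014759 mean [ 9.1195  0.2836 15.5476] [319.9459 230.6937]
18 24 124 xmax 12.927350133432867 y -11.554935112125646 9.018534249461762 mean [ 9.2948 -2.798  19.3524] [314.8952 227.8226]
6 289 z 0.05845857400811785 y [-9.3841  8.6617]
12 373 z 0.052994085927851486 y [-9.2818  8.0892]
20 384 z 0.05302803164919047 y [-9.1439  7.9925]
30 445 z 0.052931751435207924 y [-9.5201  7.8381]
40 425 z 0.053027167423005256 y [-9.3955  7.6846]
```

```bash
python3 -c "
from station import ticket
print(ticket.finish_job())"
```

```text
the job is handed in; nothing more can be done
None
```

I handed the job in (verdict not shown): the leaf lies in line on the jig and released, and the drift was dipped to the felt and is pushed down through both eyes to its collar, still gripped and pressing with about 7 N; I viewed 11 pictures, one over the limit of 10.

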